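Close up the polishing bench's dust extractor and hold its panel shut

TASK

First turn the speed dial on the small control box down (counter-clockwise) until its pointer line is at the one long mark on its scale. Then turn the winged quarter-turn fastener on the dust extractor's access panel clockwise until the slot along its top lines up with the two dark index lines beside it, let go of it, and press the panel by its flat part (not by the fastener) down flush with its frame. Finish while still holding the panel pressed flush with the fingers: the springy gasket pushes it up again if it is let go; leave the jar, the tin and the bar of polishing compound in the tray where they are.

Things in the scene. Friction and masses are not known exactly. Their poses are not given: they have to be found in the camera images.
- control_box: fixed grey box 110 (x) x 130 (y) x 60 mm high beside the extractor; origin at the centre of its underside, z up. The dial is centred on its top. A scale of seven white ticks, 0.4 rad apart, runs round it: the first lies from the axis towards the box's -x, the rest follow clockwise seen from above; the third is the long mark (18 mm long, 4 mm wide; the others 7 mm long)
- dial (a joint): angle of the dial in rad, from 0 (pointer at the first tick, towards the box's -x) to 2.4 (pointer at the last tick), growing clockwise seen from above; the long mark is at 0.8. It starts between 1.5 and 2.2 and stays where it is left (light friction, about 0.04 Nm)
- dial_grip (a point): grip point on the dial's upright axis, 97 mm above the table. The dial is a black disc 40 mm across with an upright bar across it, 38 mm long, 14 mm wide; the bar's top is 7 mm above this point, the disc's top 23 mm below. A white line on the bar's top marks the pointer end. The point turns with the dial: bar along its x axis, pointer end towards its -x
- extractor: fixed grey dust extractor housing 220 (x) x 280 (y) mm, the top of its frame 110 mm above the table; origin at the centre of its underside, z up. Its top has a recess 124 x 184 mm in which the access panel sits; a duct stub sticks out 50 mm from its +x side, 81 mm high at most
- panel: aluminium access panel 120 (x) x 180 (y) x 6 mm in the extractor's recess, axes parallel to the extractor's; origin at the centre of its underside. Raised by its springy gasket, its top stands 8 mm above the frame. It moves only straight down, 8 mm, to a stop where its top is flush with the frame, but no more than 1 mm until the fastener is aligned (its cross pin sits on the receptacle)
- panel_press (a point): a good place to press: centre of the top of a flat round boss (44 mm across, 3 mm high) on the panel, 45 mm from the panel's centre towards its +y. 121 mm above the table with the panel raised, 113 mm when flush. Pressing the panel down takes about 3 N at first and 8 N when flush, then it meets a hard stop; it springs back when let go
- fastener: steel fastener on the panel, 50 mm from its centre towards its -y; origin on the axis at the panel's top face, z up. Disc 34 mm across, 5 mm thick, with an upright wing 36 mm long (own x), 11 mm wide (own y), top 32 mm above the panel, a dark slot along its top. Turns about its axis only. Aligned when its x is parallel to the extractor's x, along which the two dark index lines on the panel run
- fastener_grip (a point): grip point on the fastener's axis, 24 mm above the panel's top face, 8 mm below the wing's top; turns with the fastener, wing along its x. The fastener starts 0.8 to 1.45 rad counter-clockwise (seen from above) from aligned, can go 0.5 rad past it to a stop, and stays where it is left (friction about 0.04 Nm)
- tray: fixed wooden tray 120 x 120 x 30 mm, on the other side of the extractor from the control box; origin at the centre of its underside
- wax_bar: loose terracotta-coloured bar of polishing compound 75 x 35 x 25 mm, lying in the tray; a bystander, not to be shifted
- paste_jar: loose amber jar, 60 mm across, 70 mm high; a bystander, not to be shifted
- tin: loose steel tin, 68 mm across, 60 mm high; a bystander, not to be shifted

How it is judged (in metres and radians):
On the way, in this order (a step that is already met when the one before it is completed fails the run):
1. the dial's pointer is at the long mark (value of joint dial between 0.66 and 0.94 rad), for 0.2 s.
2. the fastener's slot is in line with the index lines (angle between the x axis of fastener and the x axis of extractor, either way round below 0.17 rad), for 0.2 s.
At the end, for the whole second after the job is handed in: The fingers still press the panel with more than 5 N, its top within 1.7 mm of flush with the frame, nothing touching the fastener, whose slot is within 0.17 rad of the index lines, and the dial within 0.14 rad of the long mark (0.8) (all of step 1 and angle between the x axis of fastener and the x axis of extractor, either way round below 0.17 rad and z of panel_press in the frame of extractor below 0.1147 m and contact force between the fingers and panel above 5 N and contact force between anything else and fastener below 1 N); the arm keeps its last pose, push and grip.
It fails at once if the jar, the tin or the bar is shifted by more than 30 mm (distance of any of wax_bar, paste_jar, tin from where it was at the start of the episode above 0.03 m).
It also fails if it takes over 64 s, if anything falls off the work surface, if the arm or the gripper's body presses on something with over 40 N, if the wrist force passes 120 N, or if a joint passes its speed limit or range.

ROBOT

A 6-joint arm with a two-finger parallel gripper is mounted at the origin on the work surface. World frame = base frame: x ahead of the robot, y to its left, z up, the work surface at z = 0. Lengths are in mm, angles in rad, forces in N, time in s.
With the tool pointing down it reaches from about 350 to 975 mm from the base axis. Payload 7.1 kg.
Tool frame: the origin (TCP) lies midway between the tips of the shut fingers; the grasp point (between the pads) lies 19 mm behind it (ctrl.grasp_offset is the distance from the TCP to the grasp point, in mm); z points along the fingers, y is the line along which they close (so a half turn about z gives the same grasp; the last joint's range is limited). The gripper opens to 88 mm and grips with 3 to 60 N. Pads are 20 mm wide; open, the fingers measure 115 mm over their backs; the gripper's body (75 mm by 178 mm) begins 61 mm behind the grasp point.
Start: joints at [-1.195, 0.423, 1.63, -0, 1.089, -0.019], TCP at [240.405, -576.897, 195.475] pointing down, gripper open.
Joint ranges: [-3, 3], [-0.9, 2.11], [0.09, 2.58], [-1.31, 4.45], [0.11, 2.69], [-2.54, 2.54]. Speed limits (rad/s): [2.39, 2.39, 3.01, 3.14, 3.14, 3.14].

INTERFACE

Orientations are given as a rotation vector (axis times angle).
In Python, from workcell import sensors, viewer, ctrl gives the robot as it stands. The module is installed in compiled form; this text tells all that it offers.
- The arm moves only by the shell command python3 -m handwheel 'ROWS'. ROWS is JSON, a list of rows, each a list of 7 numbers: the shift along the tool's x, y, z in mm, then the turn, a rotation vector about the tool's x, y, z in rad, then the closure, from 0 (fully open) to 1 (shut). In form: [[x, y, z, rx, ry, rz, jaw], ...]. A call has 1 to 10 rows; each row shifts and turns the commanded pose from where the row before left it, along the tool's axes as they then stand; what a row does not reach is not made up. A row lasts 1/8 s, in which the tool goes at most 62.5 mm and 10.7 degrees, less where a joint would pass 70% of its speed; a pose out of reach is approached as far as the arm can. A call is refused whole if a number of a shift passes 62.5 or a number of a turn 0.188, either way. A call with a gripper value outside its range is refused whole. The fingers move at their own pace and stop on an object; the grip force is fixed at half the most. Time passes only in rows, so rows that do not move let the fingers close. It gives the time, the measured TCP pose, the force, the opening and the grip force at its end, in the units of the state.
- sensors.get_obs(): the state, without advancing time (a new reading comes with each control period).
- viewer.get_image(name): name is "side" or "top" or "wrist"; returns a dict with "frame" (420x560x3 uint8, blue, green, red), "fov_y" (degrees; the focal length in pixels is half the picture's height over the tangent of half this angle, whatever the lens; pixels are square), "cx", "cy" (the principal point, pixels), "distortion" ([k1, k2, p1, p2, k3] as OpenCV has them; the pictures are not rectified), "R" (3x3) and "t" (3): a world point X has camera coordinates R X + t. Camera axes: x right, y down, z forward; pixel columns grow to the right and rows downward; lengths in mm; the calibration is good to about 2 mm. A picture is of the moment at which its call begins. There is no depth.
- ctrl.close_job(): hands the job in; it is judged then, once.
The state is a dict: "t": time; "qpos": joint angles; "qvel": joint speeds; "joint_torque": joint torques, N m; "ee_pos": TCP position; "orientation": TCP orientation; "ft_force": force on the tool from outside, world axes, zero at the start; "moment": the same for the moment, N m; "width": finger opening in mm; "grasp_force": force on a finger pad.
Only numpy, scipy, OpenCV 4.12 (cv2) and the standard library are available. Lean on these libraries where they do the work, as an engineer would, in place of code of your own. Each camera call takes 0.05 s, during which the arm holds its last target. There are 200 camera calls.

## Working session

There is one attempt and no reset: what is moved stays moved. The work goes in short steps, Python scripts to look and compute and a shell command to move; the robot and the scene stay as the last step left them, time stands still between calls to the robot, and variables do not carry over. Pictures are saved under pics/ and viewed, at most 10 in all, crops included, and the job is handed in when it is done.

```bash
mkdir -p pics; cat > h.py <<'E'
import numpy as np, cv2
from scipy.spatial.transform import Rotation as Ro
from workcell import sensors, viewer, ctrl
def K(d):
    f=d["frame"].shape[0]/2/np.tan(np.radians(d["fov_y"])/2)
    return np.array([[f,0,d["cx"]],[0,f,d["cy"]],[0,0,1.]])
def plane(d,uv,z):
    p=cv2.undistortPoints(np.array(uv,float).reshape(-1,1,2),K(d),np.array(d["distortion"],float))[:,0]
    R=np.array(d["R"]);t=np.array(d["t"]);c=-R.T@t
    r=np.c_[p,np.ones(len(p))]@R
    return c+r*((z-c[2])/r[:,2])[:,None]
def proj(d,X):
    return cv2.projectPoints(np.array(X,float).reshape(-1,1,3),cv2.Rodrigues(np.array(d["R"]))[0],np.array(d["t"],float),K(d),np.array(d["distortion"],float))[0][:,0]
def tool(): 
    o=sensors.get_obs(); return o,Ro.from_rotvec(o["orientation"]).as_matrix()
E
python3 - <<'E'
from h import *
for n in("top","side"):
    d=viewer.get_image(n); cv2.imwrite(f"pics/{n}0.png",d["frame"])
    np.save(f"pics/{n}0.npy",d,allow_pickle=True)
    print(n,d["fov_y"],-np.array(d["R"]).T@d["t"],d["distortion"])
o,T=tool(); print(o["t"],o["ee_pos"],T.round(3).tolist(),o["ft_force"],ctrl.grasp_offset)
E
```

```text
top 50.10681923431565 [ 417.95777816  -36.70000377 1144.4370103 ] [0.04120175 0.         0.         0.         0.        ]
side 44.454087317031956 [ 99.94857047 794.14777664 869.17004738] [-0.05372648  0.          0.          0.          0.        ]
0.1 [ 240.22781052 -576.42088265  194.7964192 ] [[0.923, 0.385, -0.0], [0.385, -0.923, 0.001], [0.0, -0.001, -1.0]] [0.00144119 0.20151381 0.3788182 ] 18.700000000000003
```

View pics/top0.png

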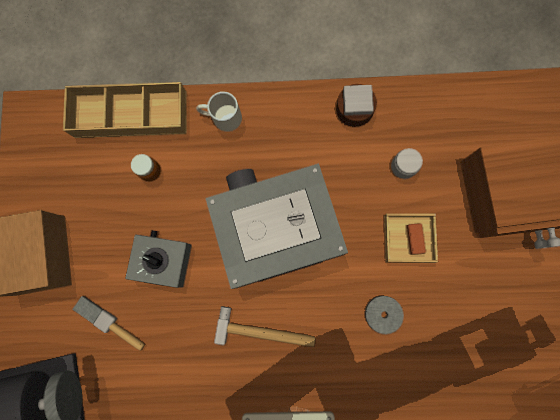

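View pics/side0.png

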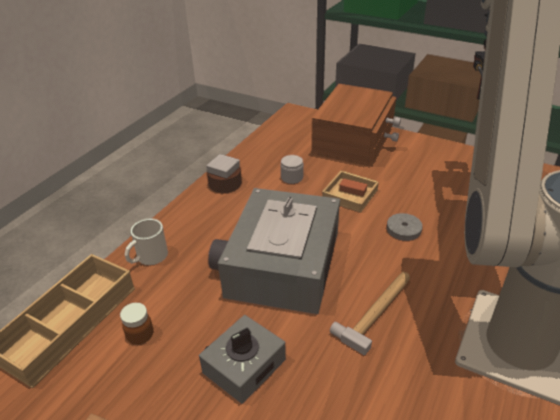

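The top view has the dial at about (153,261), the extractor at (276,226), the fastener at (296,219), the boss at (257,230) and the tray at (411,238). The side view shows the same layout, with the box at (243,357). Next I measure these in enlarged crops.

```bash
python3 - <<'E'
from h import *
d=np.load("pics/top0.npy",allow_pickle=True).item(); f=d["frame"]
a=cv2.resize(f[225:295,120:195],None,fx=5.3,fy=5.3,interpolation=cv2.INTER_CUBIC)
b=cv2.resize(f[185:265,228:323],None,fx=4.2,fy=4.2,interpolation=cv2.INTER_CUBIC)
H=max(a.shape[0],b.shape[0]); im=np.zeros((H,a.shape[1]+b.shape[1],3),np.uint8)
im[:a.shape[0],:a.shape[1]]=a; im[:b.shape[0],a.shape[1]:]=b; cv2.imwrite("pics/crop1.png",im); print(a.shape,b.shape)
g=cv2.cvtColor(f,cv2.COLOR_BGR2GRAY); hs=cv2.cvtColor(f,cv2.COLOR_BGR2HSV)
# panel: bright, low saturation
m=((hs[...,1]<60)&(hs[...,2]>120)).astype(np.uint8); m[:185]=0;m[270:]=0;m[:,:225]=0;m[:,330:]=0
c=max(cv2.findContours(cv2.morphologyEx(m,cv2.MORPH_CLOSE,np.ones((5,5))),0,2)[0],key=cv2.contourArea)
bx=cv2.boxPoints(cv2.minAreaRect(c)); P=plane(d,bx,118); print("panel",bx.round(1).tolist(),P.round(1).tolist(),P.mean(0),np.linalg.norm(np.diff(P,axis=0),axis=1))
# grey housings
m=((hs[...,1]<75)&(hs[...,2]>40)).astype(np.uint8)
for nm,(r0,r1,c0,c1),z in(("box",(225,295,120,195),60),("ext",(160,292,200,350),110)):
    q=np.zeros_like(m); q[r0:r1,c0:c1]=m[r0:r1,c0:c1]; q=cv2.morphologyEx(q,cv2.MORPH_OPEN,np.ones((9,9))) if nm=="ext" else q
    c=max(cv2.findContours(q,0,2)[0],key=cv2.contourArea); bx=cv2.boxPoints(cv2.minAreaRect(c)); P=plane(d,bx,z)
    print(nm,bx.round(1).tolist(),P.round(1).tolist(),P.mean(0).round(1),np.linalg.norm(np.diff(P,axis=0),axis=1).round(1))
E
```

```text
(371, 398, 3) (336, 399, 3)
panel [[223.0, 208.3000030517578], [298.6000061035156, 176.10000610351562], [325.1000061035156, 238.3000030517578], [249.5, 270.5]] [[585.1, 134.5, 118.0], [655.4, -43.7, 118.0], [507.9, -99.1, 118.0], [440.2, 75.1, 118.0]] [547.15979988  16.69052459 118.        ] [191.58797019 157.47920989 186.86542637]
box [[125.19999694824219, 278.3999938964844], [133.3000030517578, 233.10000610351562], [190.60000610351562, 243.39999389648438], [182.60000610351562, 288.70001220703125]] [[431.8, 380.8, 60.0], [540.5, 364.4, 60.0], [510.9, 223.6, 60.0], [403.3, 242.2, 60.0]] [471.6 302.7  60. ] [109.9 143.9 109.1]
ext [[198.10000610351562, 183.0], [314.6000061035156, 146.89999389648438], [347.3999938964844, 252.8000030517578], [230.89999389648438, 288.8999938964844]] [[649.1, 194.6, 110.0], [726.7, -84.1, 110.0], [473.9, -148.8, 110.0], [400.3, 118.8, 110.0]] [562.5  20.1 110. ] [289.3 260.9 277.6]
```

View pics/crop1.png

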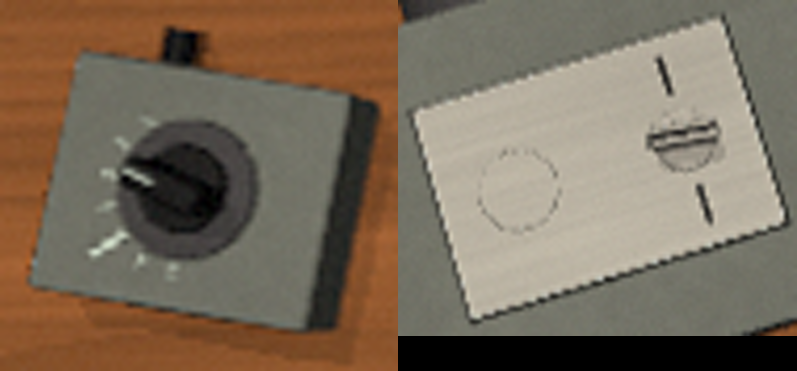

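The crop shows the dial's pointer line from (125,170) to (152,185), near the fifth tick, with the long mark at (105,245). The panel corners are sharp, the fastener slot runs from (648,146) to (718,132), and the index lines run from (663,75) to (707,205).

```bash
python3 - <<'E'
from h import *
d=np.load("pics/top0.npy",allow_pickle=True).item()
A=lambda L:np.array(L,float)/5.3+[119.6,224.6]
B=lambda L:(np.array(L,float)-[398,0])/4.2+[227.6,184.6]
ang=lambda v:np.arctan2(v[1],v[0])
P=plane(d,A([(80,52),(352,95),(305,328),(32,283)]),60); print("box c",P.mean(0),"sides",np.linalg.norm(np.diff(P,axis=0),axis=1),"yaw",ang(P[0]-P[3]),ang(P[1]-P[2]),ang(P[0]-P[1])-np.pi/2)
yb=ang(P[0]+P[1]-P[2]-P[3]); c=P.mean(0)
p=plane(d,A([(125,170),(152,185)]),104); print("line",p,)
for q in (p[0],p[1]): print("dial from center", (yb+np.pi-ang(q-c))%(2*np.pi))
print("from line",(yb+np.pi-ang(p[0]-p[1]))%(2*np.pi))
P=plane(d,B([(722,16),(788,222),(473,321),(413,110)]),118); print("panel c",P.mean(0),"sides",np.linalg.norm(np.diff(P,axis=0),axis=1),"yaw",ang(P[0]-P[1]),ang(P[3]-P[2]))
ye=ang(P[0]-P[1]+P[3]-P[2]); c=P.mean(0); e=np.array([np.cos(ye),np.sin(ye),0]);n=np.array([-e[1],e[0],0])
print("ye",ye,"fast",c-50*n,"press",c+45*n,"boss meas",plane(d,B([(519,191)]),121),"idx",plane(d,B([(663,75),(707,205)]),118))
s=plane(d,B([(648,146),(718,132)]),150); print("slot",s,s.mean(0),"angle rel ext",(ang(s[1]-s[0])-ye)%np.pi)
E
```

```text
box c [473.03032919 307.70700925  60.        ] sides [128.24986416 106.39481211 126.81470628] yaw -0.17911485558642093 -0.19262913761142897 -0.1874580691534795
line [[479.77437548 323.51293098 104.        ]
 [472.85665867 311.4714775  104.        ]]
dial from center 1.7882067968756508
dial from center 1.33881388569261
from line 1.9063676439799861
panel c [543.97929591  13.46774193 118.        ] sides [119.57514474 179.12046721 120.97882246] yaw 0.26814720755919225 0.26431559737419397
ye 0.26622022336933043 fast [557.13363098 -34.77086781 118.        ] press [532.14039435  56.88249069 118.        ] boss meas [[531.36837019  57.32790337 121.        ]] idx [[593.44319019 -23.22914199 118.        ]
 [520.7771746  -44.97705746 118.        ]]
slot [[549.98352512 -14.50102624 150.        ]
 [556.2678748  -51.90403111 150.        ]] [553.12569996 -33.20252868 150.        ] angle rel ext 1.471038564554224
```

```bash
python3 -m handwheel '[[43,-26,0,0,0,0,0],[43,-26,0,0,0,0,0],[43,-26,0,0,0,0,0],[43,-26,0,0,0,0,0],[43,-26,0,0,0,0,0],[43,-26,0,0,0,0,0],[43,-26,0,0,0,0,0],[43,-26,0,0,0,0,0],[20,-47,0,0,0,0,0],[20,-47,0,0,0,0,0]]'
python3 -m handwheel '[[19,-47,0,0,0,0,0],[19,-47,0,0,0,0,0],[19,-47,0,0,0,0,0],[19,-47,0,0,0,0,0],[19,-47,0,0,0,0,0],[19,-47,0,0,0,0,0],[19,-47,0,0,0,0,0],[19,-47,0,0,0,0,0],[19,-47,0,0,0,0,0]]'
python3 -m handwheel '[[0,0,0,0,0,-0.18,0],[0,0,0,0,0,-0.18,0],[0,0,0,0,0,-0.17,0],[0,0,0,0,0,-0.17,0],[0,0,0,0,0,0,0],[0,0,0,0,0,0,0]]'
python3 - <<'E'
from h import *
d=viewer.get_image("wrist"); cv2.imwrite("pics/w1.png",d["frame"]); np.save("pics/w1.npy",d,allow_pickle=True)
o,T=tool(); print(o["t"],o["ee_pos"],T.round(3).tolist(),o["qpos"]); print(proj(d,[473,308,74]))
E
```

```text
t: 1.35
ee_pos: [478.6, -148.7, 195.1]
orientation: [-3.08, -0.616, 0.001]
ft_force: [0.2, -0.9, 0.4]
width: 87.7
grasp_force: 0.0
t: 2.48
ee_pos: [473.4, 307.4, 195.2]
orientation: [3.08, 0.616, -0.001]
ft_force: [0.1, -0.5, 0.3]
width: 87.9
grasp_force: 0.0
t: 3.22
ee_pos: [473.7, 305.7, 195.3]
orientation: [2.685, 1.631, -0.001]
ft_force: [-0.2, 0.1, -0.1]
width: 87.6
grasp_force: 0.0
3.275 [473.78166823 305.72906314 195.34899821] [[0.461, 0.888, -0.0], [0.888, -0.461, -0.0], [-0.0, -0.0, -1.0]] [5.51942737e-01 3.34265801e-01 1.76689865e+00 2.31578822e-05
 1.04068201e+00 1.03062496e+00]
[[269.2347264  195.58123777]]
```

View pics/w1.png

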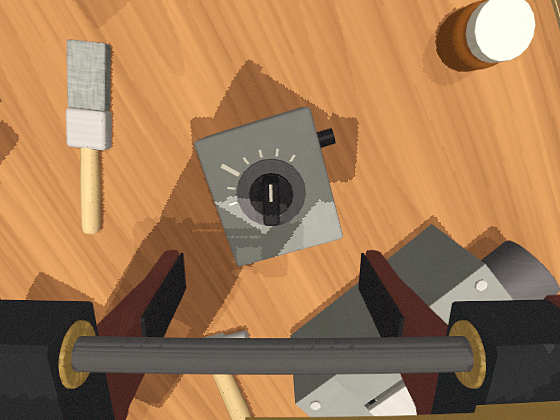

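The wrist view shows the disc centred at (270,193), 2–3 px from the prediction. The white pointer line is vertical at column 271, so it already lies along tool x.

```bash
python3 - <<'E'
from h import *
d=np.load("pics/w1.npy",allow_pickle=True).item(); o,T=tool()
for uv,z in(((270.5,193),74),((271,203),104),((271,183),104)):
    X=plane(d,[uv],z)[0]; print(X.round(1),"tool shift",(T.T@(X-o["ee_pos"])).round(1))
E
```

```text
[475.1 309.6  74. ] tool shift [  4.1  -0.6 121.3]
[475.1 308.3 104. ] tool shift [ 2.9 -0.1 91.3]
[482.7 323.1 104. ] tool shift [19.5 -0.  91.3]
```

```bash
python3 -m handwheel '[[3,-0.5,30,0,0,0,0],[0,0,30,0,0,0,0],[0,0,30,0,0,0,0],[0,0,25,0,0,0,0],[0,0,0,0,0,0,0.5],[0,0,0,0,0,0,1],[0,0,0,0,0,0,1],[0,0,0,0,0,0,1],[0,0,0,0,0,0,1]]'
```

```text
t: 4.4
ee_pos: [475.0, 308.9, 81.0]
orientation: [-2.683, -1.635, -0.001]
ft_force: [-0.3, -0.1, -0.0]
width: 41.3
grasp_force: 0.0
```

```bash
python3 -m handwheel '[[0,0,0,0,0,0,1],[0,0,0,0,0,0,1],[0,0,0,0,0,0,1],[0,0,0,0,0,0,1],[0,0,0,0,0,0,1],[0,0,0,0,0,0,1]]'
```

```text
t: 5.15
ee_pos: [474.8, 308.7, 80.5]
orientation: [-2.683, -1.635, 0.0]
ft_force: [-0.3, 0.6, 0.5]
width: 0.3
grasp_force: 0.0
```

```bash
python3 - <<'E'
from h import *
w=viewer.get_image("wrist"); s=viewer.get_image("side"); t=viewer.get_image("top")
np.save("pics/t2.npy",t,allow_pickle=True)
o,T=tool(); print(o["ee_pos"],o["width"],o["grasp_force"],proj(s,o["ee_pos"]),proj(t,o["ee_pos"]),proj(w,o["ee_pos"]))
a=cv2.resize(s["frame"][280:400,180:310],(400,369)); 
cv2.imwrite("pics/w2.png",np.hstack([cv2.resize(w["frame"],(400,300)),a[:300]]))
E
```

```text
[474.75233285 308.68560204  80.4635834 ] 0.7839903542380671 0.0 [[240.74901007 340.70386591]] [[152.76012697 259.08366098]] [[270.55491203 249.88801105]]
```

View pics/w2.png

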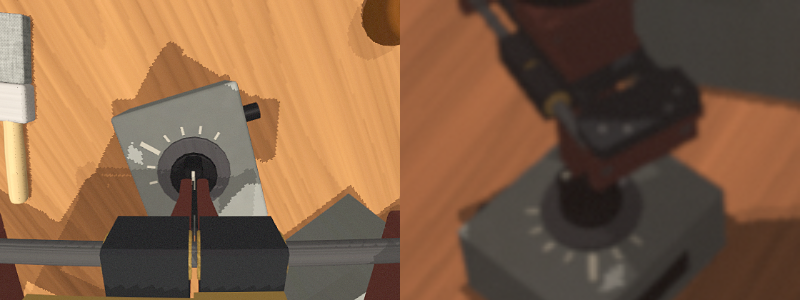

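The picture is too coarse to tell whether the bar is between the fingers, even though the width reads shut. A bigger crop with projected reference points should show it.

```bash
python3 - <<'E'
from h import *
w=viewer.get_image("wrist"); s=viewer.get_image("side")
o,T=tool(); p=np.array(o["ee_pos"]); 
def crop(d,r0,r1,c0,c1,W,H):
    im=cv2.resize(d["frame"][r0:r1,c0:c1],(W,H),interpolation=cv2.INTER_CUBIC)
    for X,c in((p,(0,255,0)),([475,308.5,104],(0,0,255)),([475,308.5,74],(255,0,0))):
        u=proj(d,X)[0]; q=((u-[c0,r0]+.5)*[W/(c1-c0),H/(r1-r0)]).astype(int); cv2.circle(im,tuple(map(int,q)),3,c,-1)
    return im
cv2.imwrite("pics/w3.png",np.hstack([crop(w,180,330,185,355,400,353),crop(s,290,373,195,289,400,353)]))
E
```

```text
(no output)
```

View pics/w3.png

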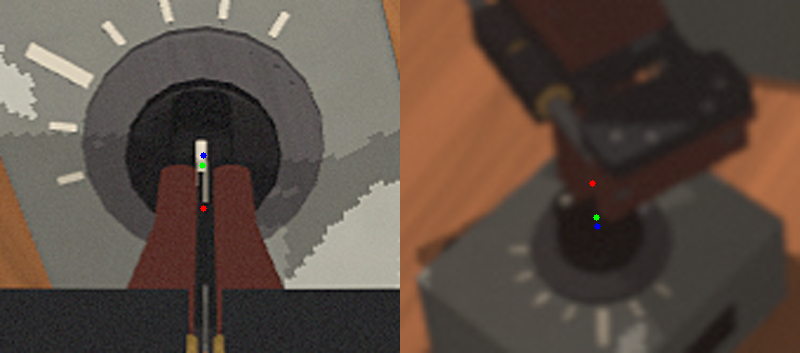

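Left: the fingers end at (203,166), at the projected TCP, and the white line shows between them at (202,140)–(207,200). Right: the finger ends near (600,215), with the dark bar below and in front of it. I check the scale, because the width reading and the picture disagree.

```bash
python3 - <<'E'
from h import *
w=viewer.get_image("wrist"); o,T=tool(); p=np.array(o["ee_pos"]); k=K(w); R=np.array(w["R"])
print("f",k[0,0],"cam in tool",T.T@(-R.T@w["t"]-p),"axis in tool",(T.T@R.T).round(2).tolist())
for X in(p,[475,308.5,104],[475,308.5,74],p+T@[0,0,-19]):
    z=(R@X+w["t"])[2]; print(np.round(X,1),z,k[0,0]/z)
d=np.load("pics/w1.npy",allow_pickle=True).item()
print("open tips proj",proj(d,[np.array([473.78,305.73,195.35])+T@[0,s*44,0] for s in(-1,1)]))
print(o["width"],o["grasp_force"],o["joint_torque"])
E
```

```text
f 356.1736320865777 cam in tool [  78.82712381    0.88541494 -188.60213457] axis in tool [[-0.0, -0.96, -0.29], [1.0, -0.0, -0.0], [0.0, -0.29, 0.96]]
[474.8 308.7  80.5] 203.29524706776115 1.752001767005699
[475.  308.5 104. ] 180.7954487099398 1.9700364949894669
[475.  308.5  74. ] 209.53208717311966 1.6998524516786768
[474.8 308.7  99.5] 185.0954493725427 1.9242700633320537
open tips proj [[193.83421182 249.99282377]
 [347.52229332 249.46604578]]
0.5732034210802804 0.0 [ 2.69301709e-04 -5.21830344e+01 -2.08148450e+01  3.64460691e-02
 -5.46044356e-02 -1.32914215e-05]
```

```bash
python3 -m handwheel '[[0,0,1,0,0,0,1],[0,0,1,0,0,0,1],[0,0,0,0,0,0,1]]'; python3 -m handwheel '[[0,0,1,0,0,0,1],[0,0,1,0,0,0,1],[0,0,0,0,0,0,1]]'
```

```text
t: 5.82
ee_pos: [474.7, 308.6, 78.3]
orientation: [-2.683, -1.635, 0.0]
ft_force: [-0.3, -0.7, 0.4]
width: 0.7
grasp_force: 0.0
t: 6.2
ee_pos: [474.9, 308.8, 77.1]
orientation: [-2.683, -1.635, -0.0]
ft_force: [-1.7, -1.1, 6.8]
width: 0.6
grasp_force: 3.3
```

```bash
python3 -m handwheel '[[0,0,-30,0,0,0,1],[0,0,-30,0,0,0,1],[0,0,-5,0,0,0,1],[0,0,0,0,0,0,1]]'; python3 - <<'E'
from h import *
w=viewer.get_image("wrist"); s=viewer.get_image("side")
o,T=tool(); p=np.array(o["ee_pos"]); print(p,o["width"])
def crop(d,r0,r1,c0,c1,W,H):
    im=cv2.resize(d["frame"][r0:r1,c0:c1],(W,H),interpolation=cv2.INTER_CUBIC)
    for X,c in((p,(0,255,0)),(p+T@[0,0,-27],(0,0,255)),(p+T@[0,0,-19],(255,0,0))):
        u=proj(d,X)[0]; q=((u-[c0,r0]+.5)*[W/(c1-c0),H/(r1-r0)]).astype(int); cv2.circle(im,tuple(map(int,q)),2,c,-1)
    return im
cv2.imwrite("pics/w4.png",np.hstack([crop(w,150,300,185,355,400,353),crop(s,230,380,170,340,400,353)]))
E
```

```text
t: 6.7
ee_pos: [474.7, 308.6, 141.2]
orientation: [-2.683, -1.635, -0.0]
ft_force: [0.3, 0.6, 0.0]
width: 0.8
grasp_force: 0.0
[474.07603623 308.26525249 140.31830054] 0.4477941051770268
```

View pics/w4.png

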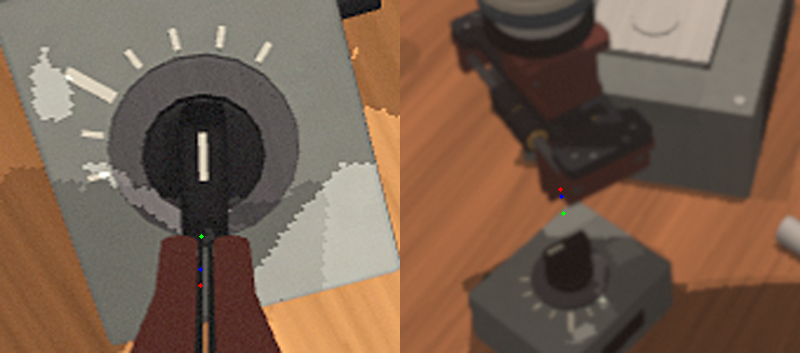

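The fingertips sit well short of the projected TCP. In the side crop they end near (565,203) against (563,212) for the TCP, and the touch on the bar top happened at a reported z of 77 instead of 104. So the real tips are about 27 mm higher than reported. I add that to the descent depths and watch the force, starting with opening and going down to a reported z of about 55.

```bash
python3 -m handwheel '[[0,0,0,0,0,0,0],[0,0,0,0,0,0,0],[0,0,0,0,0,0,0],[0,0,0,0,0,0,0],[0,0,25,0,0,0,0],[0,0,25,0,0,0,0],[0,0,15,0,0,0,0],[0,0,10,0,0,0,0],[0,0,0,0,0,0,0]]'; python3 -m handwheel '[[0,0,5,0,0,0,0],[0,0,5,0,0,0,0],[0,0,0,0,0,0,0]]'
```

```text
t: 7.92
ee_pos: [474.6, 308.6, 66.1]
orientation: [2.683, 1.635, -0.001]
ft_force: [-1.2, -0.3, 0.1]
width: 86.1
grasp_force: 0.0
t: 8.3
ee_pos: [474.7, 308.6, 56.3]
orientation: [2.683, 1.635, -0.0]
ft_force: [0.3, 0.5, 0.2]
width: 88.0
grasp_force: 0.0
```

Reported z 56 with no contact fits short fingers. Now I close.

```bash
python3 -m handwheel '[[0,0,0,0,0,0,1],[0,0,0,0,0,0,1],[0,0,0,0,0,0,1],[0,0,0,0,0,0,1],[0,0,0,0,0,0,1],[0,0,0,0,0,0,1],[0,0,0,0,0,0,1],[0,0,0,0,0,0,1]]'
```

```text
t: 9.3
ee_pos: [474.4, 309.0, 56.5]
orientation: [-2.682, -1.634, 0.001]
ft_force: [0.3, 0.9, 0.3]
width: 13.5
grasp_force: 30.0
```

Bar gripped (13.5 mm, 30 N). Next I turn it 1.06 rad counter-clockwise.

```bash
python3 -m handwheel '[[0,0,0,0,0,-0.16,1],[0,0,0,0,0,-0.16,1],[0,0,0,0,0,-0.16,1],[0,0,0,0,0,-0.16,1],[0,0,0,0,0,-0.16,1],[0,0,0,0,0,-0.16,1],[0,0,0,0,0,-0.1,1],[0,0,0,0,0,0,1],[0,0,0,0,0,0,1]]'; python3 - <<'E'
from h import *
o,T=tool(); print(o["ee_pos"],"psi",np.arctan2(T[1,0],T[0,0]),o["moment"],o["ft_force"],"dial",-0.186+np.pi-np.arctan2(T[1,0],T[0,0]))
E
```

```text
t: 10.42
ee_pos: [472.8, 308.8, 56.5]
orientation: [-1.487, -2.764, 0.003]
ft_force: [-7.2, 2.1, 5.1]
width: 13.6
grasp_force: 30.0
[472.8072947  308.83200333  56.46020372] psi 2.1545219017714707 [5.47022247e-01 1.16244747e+00 1.98293886e-04] [-7.17498903  2.11725341  5.08061401] dial 0.8010707518183224
```

```bash
python3 -m handwheel '[[0,0,0,0,0,0,0],[0,0,0,0,0,0,0],[0,0,0,0,0,0,0],[0,0,0,0,0,0,0],[0,0,-30,0,0,0,0],[0,0,-40,0,0,0,0],[0,0,-40,0,0,0,0],[0,0,-20,0,0,0,0],[0,0,0,0,0,0,0],[0,0,0,0,0,0,0]]'; python3 - <<'E'
from h import *
w=viewer.get_image("wrist"); cv2.imwrite("pics/w5.png",w["frame"]); np.save("pics/w5.npy",w,allow_pickle=True)
o,T=tool(); print(o["ee_pos"],T.round(3).tolist())
for dl in range(1): pass
c=np.array([475,308.5]); print("box axis ends",proj(w,[[475,308.5,60]]+[[475+40*np.cos(-.186+np.pi-a),308.5+40*np.sin(-.186+np.pi-a),60] for a in(0,.8,1.6,2.4)]).round())
E
```

```text
t: 11.68
ee_pos: [474.2, 308.3, 185.5]
orientation: [-1.488, -2.766, 0.002]
ft_force: [0.1, -0.5, -0.5]
width: 87.9
grasp_force: 0.0
[474.06714017 308.20710303 185.14332364] [[-0.551, 0.834, -0.002], [0.834, 0.551, -0.001], [0.0, -0.002, -1.0]]
box axis ends [[273. 196.]
 [240. 166.]
 [273. 152.]
 [305. 165.]
 [317. 197.]]
```

View pics/w5.png

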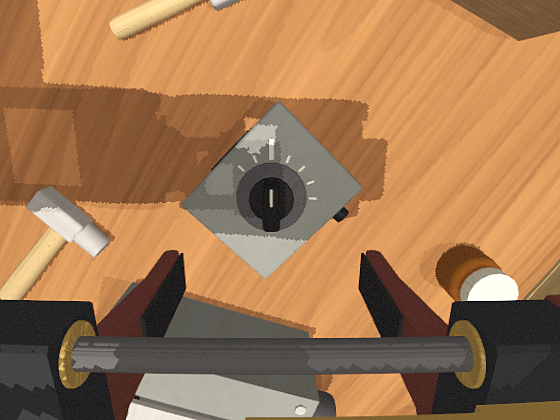

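The pointer line at (271,190–207) lies straight below the long mark at (271,140–158), so the dial is set. Next I go over the fastener and turn towards its wing.

```bash
python3 -m handwheel '[[-41.5,-15,0,0,0,0,0],[-41.5,-15,0,0,0,0,0],[-41.5,-15,0,0,0,0,0],[-41.5,-15,0,0,0,0,0],[-41.5,-15,0,0,0,0,0],[-41.5,-15,0,0,0,0,0],[-41.5,-15,0,0,0,0,0],[-41.5,-14,0,0,0,0,0],[0,0,0,0,0,0,0]]'; python3 -m handwheel '[[0,0,0,0,0,0.15,0],[0,0,0,0,0,0.16,0],[0,0,0,0,0,0.15,0],[0,0,0,0,0,0,0],[0,0,0,0,0,0,0]]'; python3 - <<'E'
from h import *
w=viewer.get_image("wrist"); np.save("pics/w6.npy",w,allow_pickle=True)
o,T=tool(); print(o["ee_pos"],T.round(3).tolist(),o["t"])
cv2.imwrite("pics/w6.png",cv2.resize(w["frame"][100:320,130:410],(760,597),interpolation=cv2.INTER_CUBIC)); print(proj(w,[[557.5,-34.5,150],[557.5,-34.5,118],[532,57,121]]))
E
```

```text
t: 12.85
ee_pos: [558.4, -36.2, 185.1]
orientation: [-1.492, -2.763, 0.002]
ft_force: [-0.2, -0.2, -1.0]
width: 87.7
grasp_force: 0.0
t: 13.48
ee_pos: [558.2, -33.3, 186.0]
orientation: [-2.075, -2.358, 0.001]
ft_force: [1.0, -0.0, 0.5]
width: 87.9
grasp_force: 0.0
[558.29048266 -33.41132559 186.11742202] [[-0.126, 0.992, -0.001], [0.992, 0.126, 0.0], [0.0, -0.001, -1.0]] 13.525
[[270.03694305 230.08986333]
 [270.27621397 215.91647654]
 [249.77327514  84.33358608]]
```

View pics/w6.png

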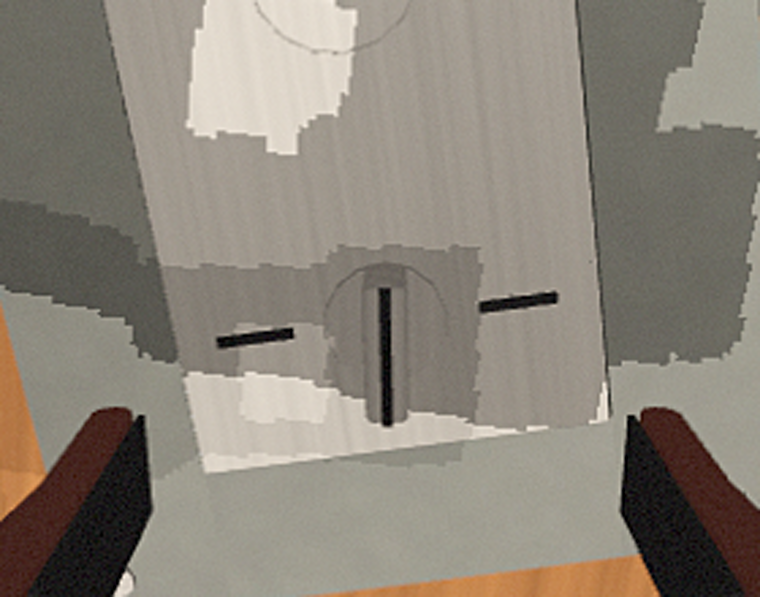

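The slot runs from (384,290) to (387,425) in the crop, nearly along tool x. The index lines run from (217,342) to (557,297).

```bash
python3 - <<'E'
from h import *
w=np.load("pics/w6.npy",allow_pickle=True).item(); o,T=tool()
B=lambda L:(np.array(L,float))/2.714+[129.7,99.7]
ang=lambda v:np.arctan2(v[1],v[0])
s=plane(w,B([(387,425),(384,290)]),150); i=plane(w,B([(217,342),(557,297)]),118)
print(s,s.mean(0),np.linalg.norm(s[1]-s[0]),i.mean(0),"slot",ang(s[1]-s[0]),"idx",ang(i[1]-i[0]),"psi",ang(T[:,0]))
X=s.mean(0); print("shift",T.T@(X-o["ee_pos"]))
print("boss centre guess",plane(w,B([(335,-20)]),121))
E
```

```text
[[561.404664   -53.15545165 150.        ]
 [556.20722002 -18.19853911 150.        ]] [558.80594201 -35.67699538 150.        ] 35.341182190525146 [558.8307669 -35.5853673 118.       ] slot 1.7183964770175624 idx 0.26484470381314806 psi 1.697608147013754
shift [-2.32083503  0.24855446 36.11674234]
boss centre guess [[534.84430119  52.12271469 121.        ]]
```

```bash
python3 -m handwheel '[[-2.3,0,25,0,0,0,0],[0,0,25,0,0,0,0],[0,0,20,0,0,0,0],[0,0,10,0,0,0,0],[0,0,4,0,0,0,0],[0,0,0,0,0,0,0]]'; python3 -m handwheel '[[0,0,0,0,0,0,1],[0,0,0,0,0,0,1],[0,0,0,0,0,0,1],[0,0,0,0,0,0,1],[0,0,0,0,0,0,1],[0,0,0,0,0,0,1],[0,0,0,0,0,0,1],[0,0,0,0,0,0,1],[0,0,0,0,0,0,1]]'
```

```text
t: 14.28
ee_pos: [559.1, -36.2, 102.8]
orientation: [2.079, 2.355, 0.0]
ft_force: [-0.5, 0.3, 0.2]
width: 87.6
grasp_force: 0.0
t: 15.4
ee_pos: [558.5, -36.2, 102.4]
orientation: [-2.079, -2.354, 0.001]
ft_force: [-1.5, -0.2, 1.2]
width: 10.8
grasp_force: 30.0
```

Wing gripped (10.8 mm). Now 1.43 rad clockwise.

```bash
python3 -m handwheel '[[0,0,0,0,0,0.17,1],[0,0,0,0,0,0.17,1],[0,0,0,0,0,0.17,1],[0,0,0,0,0,0.17,1],[0,0,0,0,0,0.17,1],[0,0,0,0,0,0.17,1],[0,0,0,0,0,0.17,1],[0,0,0,0,0,0.17,1],[0,0,0,0,0,0.07,1],[0,0,0,0,0,0,1]]'; python3 -m handwheel '[[0,0,0,0,0,0,1],[0,0,0,0,0,0,1]]'; python3 - <<'E'
from h import *
o,T=tool(); print(o["ee_pos"],"psi",np.arctan2(T[1,0],T[0,0]),o["moment"],o["ft_force"])
E
```

```text
t: 16.65
ee_pos: [557.5, -35.6, 102.2]
orientation: [-3.113, -0.414, 0.004]
ft_force: [-4.3, 3.2, 3.3]
width: 10.7
grasp_force: 30.0
t: 16.9
ee_pos: [557.4, -35.5, 102.2]
orientation: [-3.113, -0.415, 0.004]
ft_force: [-5.0, 3.0, 2.1]
width: 10.9
grasp_force: 30.0
[557.42665614 -35.53850369 102.17640311] psi 0.2652658183036219 [ 0.51140389  0.7322092  -0.08650736] [-4.96062501  3.02021632  2.11042106]
```

```bash
python3 -m handwheel '[[0,0,0,0,0,0,0],[0,0,0,0,0,0,0],[0,0,0,0,0,0,0],[0,0,0,0,0,0,0],[0,0,-30,0,0,0,0],[0,0,-40,0,0,0,0],[0,0,-18,0,0,0,0],[0,-48,0,0,0,0,0],[0,-47,0,0,0,0,1],[0,0,0,0,0,0,1]]'; python3 -m handwheel '[[0,0,0,0,0,0,1],[0,0,0,0,0,0,1],[0,0,0,0,0,0,1],[0,0,0,0,0,0,1],[0,0,0,0,0,0,1],[0,0,0,0,0,0,1],[0,0,0,0,0,0,1]]'; python3 - <<'E'
from h import *
w=viewer.get_image("wrist"); np.save("pics/w7.npy",w,allow_pickle=True)
o,T=tool(); print(o["ee_pos"],T.round(3).tolist(),o["t"],o["ft_force"])
cv2.imwrite("pics/w7.png",cv2.resize(w["frame"][120:340,160:440],(760,597),interpolation=cv2.INTER_CUBIC)); print(proj(w,[[534,56,121],[558.8,-35.6,150]]))
E
```

```text
t: 18.15
ee_pos: [532.8, 57.6, 190.0]
orientation: [-3.113, -0.42, 0.002]
ft_force: [1.0, -0.2, -0.2]
width: 71.5
grasp_force: 0.0
t: 19.02
ee_pos: [534.0, 55.5, 190.5]
orientation: [-3.114, -0.415, -0.0]
ft_force: [0.0, 0.0, -0.3]
width: 2.0
grasp_force: 0.0
[533.99926236  55.55425072 190.49820815] [[0.965, 0.262, 0.0], [0.262, -0.965, 0.0], [0.0, -0.0, -1.0]] 19.075 [-0.29775532 -0.2765957   0.01990232]
[[270.51830876 214.85512908]
 [408.67321309 227.28872162]]
```

View pics/w7.png

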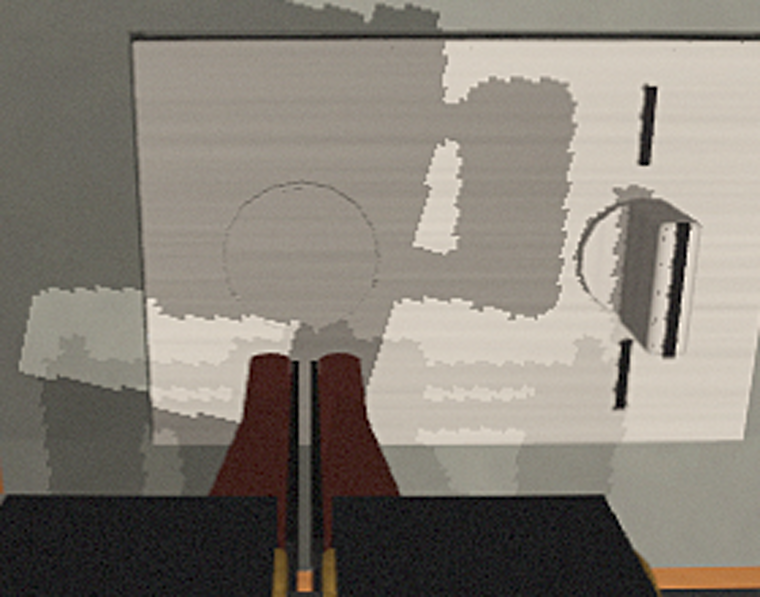

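The boss is centred at (301,258), on the prediction. The slot runs from (683,222) to (669,357) and the index lines from (651,86) to (620,409). I check the slot angle and go down close to the boss.

```bash
python3 - <<'E'
from h import *
w=np.load("pics/w7.npy",allow_pickle=True).item()
B=lambda L:(np.array(L,float))/2.714+[159.7,119.7]
ang=lambda v:np.arctan2(v[1],v[0])
s=plane(w,B([(669,357),(683,222)]),150); i=plane(w,B([(620,409),(651,86)]),118)
print("slot",ang(s[1]-s[0]),s.mean(0),"idx",ang(i[1]-i[0]))
E
python3 -m handwheel '[[0,0,30,0,0,0,1],[0,0,30,0,0,0,1],[0,0,20,0,0,0,1],[0,0,10,0,0,0,1],[0,0,4,0,0,0,1],[0,0,4,0,0,0,1],[0,0,0,0,0,0,1]]'
```

```text
slot 0.2776284502834492 [559.07586265 -35.55819575 150.        ] idx 0.2700696987277491
t: 19.95
ee_pos: [534.5, 55.6, 93.1]
orientation: [3.114, 0.415, 0.002]
ft_force: [-1.2, 0.0, 3.6]
width: 0.5
grasp_force: 1.6
```

The slot is aligned to within 0.01 rad, and first contact came at a reported z of 93, as expected. I press on in small steps.

```bash
python3 -m handwheel '[[0,0,2,0,0,0,1],[0,0,2,0,0,0,1],[0,0,0,0,0,0,1]]'; python3 -m handwheel '[[0,0,2,0,0,0,1],[0,0,2,0,0,0,1],[0,0,0,0,0,0,1]]';  python3 -m handwheel '[[0,0,1,0,0,0,1],[0,0,1,0,0,0,1],[0,0,0,0,0,0,1]]'
```

```text
t: 20.32
ee_pos: [534.5, 55.6, 89.0]
orientation: [3.114, 0.415, 0.002]
ft_force: [-0.2, 0.1, 6.6]
width: 0.1
grasp_force: 3.0
t: 20.7
ee_pos: [534.6, 55.6, 86.0]
orientation: [3.114, 0.415, 0.002]
ft_force: [-4.3, 1.1, 16.8]
width: 0.6
grasp_force: 8.3
t: 21.08
ee_pos: [534.7, 55.6, 85.8]
orientation: [3.114, 0.415, 0.003]
ft_force: [-10.6, -1.2, 36.0]
width: 0.3
grasp_force: 17.9
```

```bash
python3 -m handwheel '[[0,0,-0.7,0,0,0,1],[0,0,0,0,0,0,1],[0,0,0,0,0,0,1],[0,0,0,0,0,0,1]]'; python3 -m handwheel '[[0,0,0,0,0,0,1],[0,0,0,0,0,0,1],[0,0,0,0,0,0,1],[0,0,0,0,0,0,1]]'
```

```text
t: 21.58
ee_pos: [534.6, 55.6, 85.9]
orientation: [3.114, 0.415, 0.003]
ft_force: [-9.1, -1.5, 28.4]
width: 0.6
grasp_force: 14.4
t: 22.08
ee_pos: [534.7, 55.6, 85.9]
orientation: [3.114, 0.415, 0.003]
ft_force: [-9.3, -0.6, 28.5]
width: 0.8
grasp_force: 14.4
```

The force is steady at 28 N on the hard stop, so I hand in.

```bash
python3 -c "
from workcell import ctrl; print(ctrl.close_job())"
```

```text
the job is handed in; nothing more can be done
None
```

I handed the job in at about 22 s: dial on the long mark, fastener slot within about 0.01 rad of the index lines and released, panel held on its hard stop with a steady 28 N; no verdict was returned, and the jar, tin and bar were never approached.

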